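Back the cast turntable off by one notch

TASK

The indexing wheel that carries the plaster cast has been clicked one notch too far. With a fingertip on its thumb stalk, tip the pawl up out of the teeth until it stays back by itself; push the wheel back by exactly one notch (clockwise seen from above) with a finger against one of its pegs; then tip the pawl back down so that it sits fully in the new notch, and let go. Everything is pushed, nothing is picked up: the cast stays standing in the middle of the wheel, and the other things on the bench are left alone.

Things in the scene. Friction and masses are not known exactly. Their poses are not given: they have to be found in the camera images.
- indexer: bench turntable fixed to the bench: grey base plate (x -100 to 100, y -125 to 195 mm, 20 mm high), flat aluminium ratchet wheel 210 mm across on an upright axis, upper face 50 mm up. Origin on the wheel axis at bench level, z up. The pawl bracket is on the +y side: level hinge 165 mm from the axis, 75 mm up, between two cheeks 15 mm either side, 96 mm high
- wheel (a joint): turn of the wheel, rad; falling = backward = clockwise seen from above. 16 saw teeth 8 mm high on the rim, 88 to 105 mm from the axis: one notch is 0.393. Reads 0 (play 0.05 either way) in the starting notch, -0.393 in the notch wanted. Stiff: turns with about 2 N at a peg, stays where left. With the pawl down it cannot go backward
- pawl (a joint): tip of the pawl, rad: 0 = level, nose fully down between two teeth; 0.85 = tipped back on its stop, nose up, stalk leaning away from the wheel. Top-heavy, with its balance point near 0.5: beyond it the pawl falls back and stays back by itself, below it it drops into the teeth. Under 1 N at the knob moves it
- pawl_knob (a point): centre of the black ball knob, 24 mm across, on the pawl's 8 mm thumb stalk, 74 mm from the hinge. Pawl down: stalk leans towards the wheel, knob 25 mm nearer the wheel than the hinge, 144 mm above the bench. Push it away from the wheel (indexer +y) to lift the pawl, back towards the wheel to lower it. Tipped back it is 35 mm beyond the hinge, 140 mm above the bench
- pawl_nose (a point): lower end of the pawl's nose, an 8 mm round pin pointing down at the end of the pawl's arm; the arm reaches 68 mm from the hinge towards the wheel's axis; with the pawl down the nose is 51 mm above the bench and 96 mm from the axis
- wheel_top (a point): centre of the wheel's upper face, on the axis, 50 mm above the bench
- peg_a (a point): centre of the upper end of one of four equal upright steel pegs on the wheel, 10 mm thick, 32 mm tall (top 82 mm above the bench), 74 mm from the axis, 90 degrees apart; it turns with the wheel; at wheel joint 0 it bears 45 degrees counterclockwise from the indexer's x axis
- peg_b (a point): centre of the upper end of one of four equal upright steel pegs on the wheel, 10 mm thick, 32 mm tall (top 82 mm above the bench), 74 mm from the axis, 90 degrees apart; it turns with the wheel; at wheel joint 0 it bears 135 degrees counterclockwise from the indexer's x axis
- peg_c (a point): centre of the upper end of one of four equal upright steel pegs on the wheel, 10 mm thick, 32 mm tall (top 82 mm above the bench), 74 mm from the axis, 90 degrees apart; it turns with the wheel; at wheel joint 0 it bears 225 degrees counterclockwise from the indexer's x axis
- peg_d (a point): centre of the upper end of one of four equal upright steel pegs on the wheel, 10 mm thick, 32 mm tall (top 82 mm above the bench), 74 mm from the axis, 90 degrees apart; it turns with the wheel; at wheel joint 0 it bears 315 degrees counterclockwise from the indexer's x axis
- cast: beige plaster dental cast, 52 x 60 mm, 32 mm tall, about 140 g, standing loose on the middle of the wheel; origin at the centre of its underside
- wax_jar: bystander: small round amber glass jar with a steel lid, 42 mm across, 45 mm tall, on the bench beside the pawl end of the indexer; origin at the centre of its underside
- stone_block: bystander: small beige stone block with a stub on it, 32 x 32 mm, 42 mm tall, on the bench beside the wheel, on the robot's side; origin at the centre of its underside
- dropper: bystander: slim white bottle, 32 mm across, 75 mm tall, on the bench beyond the wheel; origin at the centre of its underside
- mixing_bowl: bystander: round mixing bowl, 110 mm across, 60 mm tall; origin at the centre of its underside
- wax_knife: bystander: wax knife with a wooden handle lying on the bench, 170 mm long; origin at the centre of its underside
- brush: bystander: brush lying on the bench, 160 mm long; origin at the centre of its underside
- spare_cast: bystander: greenish dental cast, 52 x 60 mm, 32 mm tall, on the bench away from the wheel; origin at the centre of its underside
Things that resemble listed ones, but are neither listed nor needed, are in the scene too. What is shaped like the cast but yellow is not meant.

How it is judged:
By the outcome, as a careful person would: the job done as asked, in the order asked, and still so for the second after the job is handed in, with the robot touching nothing.
It also fails if it takes over 64 s, if anything falls off the work surface, if the arm or the gripper's body presses on something with over 40 N, if the wrist force passes 120 N, or if a joint passes its speed limit or range.

ROBOT

A 6-joint arm with a two-finger parallel gripper is mounted at the origin on the work surface. World frame = base frame: x ahead of the robot, y to its left, z up, the work surface at z = 0. Lengths are in m, angles in rad, forces in N, time in s.
With the tool pointing down it reaches from about 0.35 to 0.85 m from the base axis. Payload 8.1 kg.
Tool frame: the origin (TCP) lies between the finger pads; the fingertips stand 22 mm ahead of it and the grasp point (between the pads) lies 3 mm ahead of it; z points along the fingers, y is the direction in which the jaws open and shut (so a half turn about z gives the same grasp; the last joint's range is limited). The gripper opens to 93 mm and grips with 3 to 60 N. Pads are 15 mm wide; open, the fingers measure 128 mm over their backs; the gripper's body (75 mm by 188 mm) begins 65 mm behind the grasp point.
Start: joints at [-1.204, 0.13, 1.488, -0, 1.523, -0.085], TCP at [0.262, -0.54, 0.241] pointing down, gripper open.
Joint ranges: [-2.96, 2.96], [-0.89, 2.26], [0.02, 2.5], [-1.34, 4.48], [0, 2.73], [-2.66, 2.66]. Speed limits (rad/s): [2.39, 2.39, 2.79, 3.14, 3.14, 3.14].

INTERFACE

Orientations are given as a rotation vector (axis times angle).
In Python, from bench import robot, eyes gives the robot as it stands. The module is installed in compiled form; this text tells all that it offers.
- The arm moves only by the tool apply_moves, never from a script. Its arguments are lists of equal length, an entry for each row: "linear": the shift along the tool's x, y, z in mm, a list of three; "rotation": the turn, a rotation vector about the tool's x, y, z in rad, a list of three. In form: {"linear": [[dx, dy, dz], ...], "rotation": [[ax, ay, az], ...]}. A call has 1 to 10 rows; each row shifts and turns the commanded pose from where the row before left it, along the tool's axes as they then stand; what a row does not reach is not made up. A row lasts 1/10 s, in which the tool goes at most 50 mm and 8.59 degrees, less where a joint would pass 70% of its speed; a pose out of reach is approached as far as the arm can. A call is refused whole if a number of a shift passes 50 or a number of a turn 0.15, either way. A call with a gripper value outside its range is refused whole. "claw" is the finger opening in mm, from 0 to 93, set as the call begins (left out, the last holds). The fingers move at their own pace and stop on an object; "force" is the grip in N (left out, the last holds). Time passes only in rows, so rows that do not move let the fingers close. It gives the time, the measured TCP pose, the force and the opening at its end, in the units of the state.
- robot.get_obs(): the state, without advancing time (a new reading comes with each control period).
- eyes.camera(name): name is "side" or "top"; returns the picture (400x640x3 uint8, red, green, blue); there is no depth.
- eyes.calibration(name): a dict with "intrinsics" (3x3 intrinsics, pixels), "xyz" and "orientation" of the camera in the world. Camera axes: x right, y down, z forward; pixel columns grow to the right and rows downward; lengths in m; the calibration is good to about 2 mm. A picture is of the moment at which its call begins. calibration takes no time and is no camera call.
- robot.hand_in(): hands the job in, once; it reports no verdict.
The state is a dict: "clock": time; "joint_pos": joint angles; "joint_vel": joint speeds; "tau": joint torques, N m; "position": TCP position; "ee_rot": TCP orientation; "force": force on the tool from outside, world axes, zero at the start; "moment": the same for the moment, N m; "grip_width": finger opening in m.
Only numpy, scipy, OpenCV 4.12 (cv2) and the standard library are available. Lean on these libraries where they do the work, as an engineer would, in place of code of your own. Each camera call takes 0.05 s, during which the arm holds its last target. There are 200 camera calls.

## Working session

There is one attempt and no reset: what is moved stays moved. The work goes in short steps, Python scripts to look and compute and a tool call to move; the robot and the scene stay as the last step left them, time stands still between calls to the robot, and variables do not carry over. Pictures are saved under pics/ and viewed, about 8 in all and at most 12, crops included, and the job is handed in when it is done.

Besides the shell and the picture viewer there is one more tool, called after "Call:" as a command line: name --argument value ..., lists and objects as JSON in quotes. apply_moves: Moves the arm, as the interface text tells. Its arguments: {"type":"object","properties":{"linear":{"type":"array"},"rotation":{"type":"array"},"claw":{"type":"number"},"force":{"type":"number"}},"required":["linear","rotation"]}

```bash
mkdir -p pics; cat > h.py <<'E'
import numpy as np, cv2
from scipy.spatial.transform import Rotation as R
from bench import robot, eyes
def cam(n):
    c=eyes.calibration(n); o=np.array(c['orientation'],float)
    M=o if o.shape==(3,3) else (R.from_quat(o).as_matrix() if o.size==4 else R.from_rotvec(o).as_matrix())
    return np.array(c['intrinsics']),np.array(c['xyz']),M
def ray(n,u,v):
    K,p,M=cam(n); return p,M@np.linalg.solve(K,[u,v,1.])
def plane(n,u,v,z):
    p,d=ray(n,u,v); return p+d*(z-p[2])/d[2]
def proj(n,X):
    K,p,M=cam(n); q=K@(M.T@(np.array(X)-p)); return q[:2]/q[2]
def snap(n,f):
    im=eyes.camera(n)[:,:,::-1].copy(); cv2.imwrite('pics/'+f,im); return im
E
python3 - <<'E'
from h import *
for n in('top','side'):
    print(eyes.calibration(n)); snap(n,n+'0.png')
print(robot.get_obs())
E
```

```text
{'intrinsics': array([[445.29092696,   0.        , 317.56956827],
       [  0.        , 445.29092696, 205.12212044],
       [  0.        ,   0.        ,   1.        ]]), 'xyz': array([ 0.45134327, -0.0255856 ,  1.23099259]), 'orientation': array([-2.15881906,  2.18835722, -0.09344663])}
{'intrinsics': array([[431.76042061,   0.        , 317.84648529],
       [  0.        , 431.76042061, 202.73892782],
       [  0.        ,   0.        ,   1.        ]]), 'xyz': array([ 0.28091212, -0.80905705,  0.87680481]), 'orientation': array([-2.27233104,  0.34318848, -0.18112957])}
{'clock': 0.1, 'joint_pos': array([-1.20439047e+00,  1.31115304e-01,  1.48916483e+00, -2.74637523e-05,
        1.52302481e+00, -8.54334046e-02]), 'joint_vel': array([-0.00025368, -0.00054871, -0.00138722,  0.00016123, -0.00082769,
        0.00016957]), 'tau': array([ 1.20510649e-03, -5.61343575e+01, -4.93094659e+01,  7.73601746e-02,
        2.92030448e-02,  2.75837806e-06]), 'position': array([ 0.26179058, -0.53933388,  0.23967766]), 'ee_rot': array([-3.06011104e+00, -7.03348411e-01,  4.19057441e-04]), 'force': array([0.36932023, 0.36086254, 0.92215809]), 'moment': array([-0.02005877, -0.00951258, -0.01729008]), 'grip_width': 0.09315763140020754}
```

View pics/top0.png

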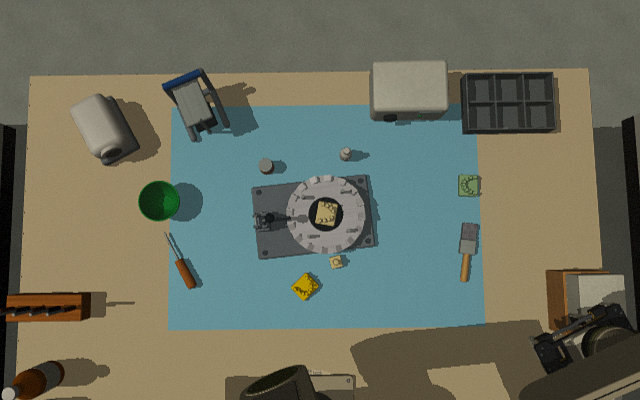

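View pics/side0.png

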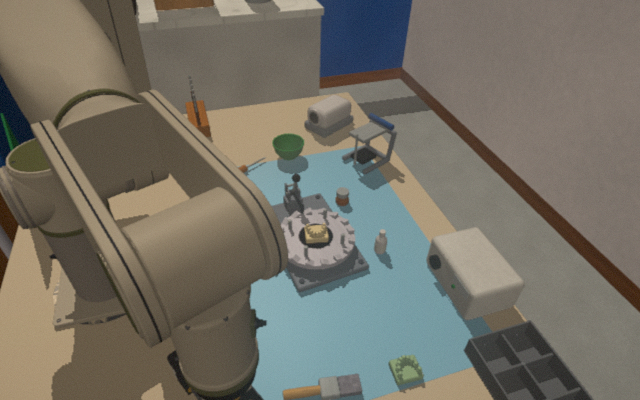

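The top view shows the wheel at about (326,214), with the pawl to its left at (262,222), so indexer +y is roughly world +y. I'll crop both views for detail.

```bash
python3 - <<'E'
from h import *
a=cv2.imread('pics/top0.png')[165:275,240:390]; b=cv2.imread('pics/side0.png')[165:295,260:400]
a=cv2.resize(a,(750,550),interpolation=cv2.INTER_CUBIC)
cv2.imwrite('pics/a.png',a); cv2.imwrite('pics/b.png',cv2.resize(b,(630,585),interpolation=cv2.INTER_CUBIC))
for u,v in((0,0),(326,214),(262,222)): print(plane('top',u,v,.05))
E
```

```text
[1.14388282 0.85565638 0.05      ]
[ 0.53367456 -0.04384402  0.05      ]
[0.51471463 0.12639079 0.05      ]
```

View pics/a.png

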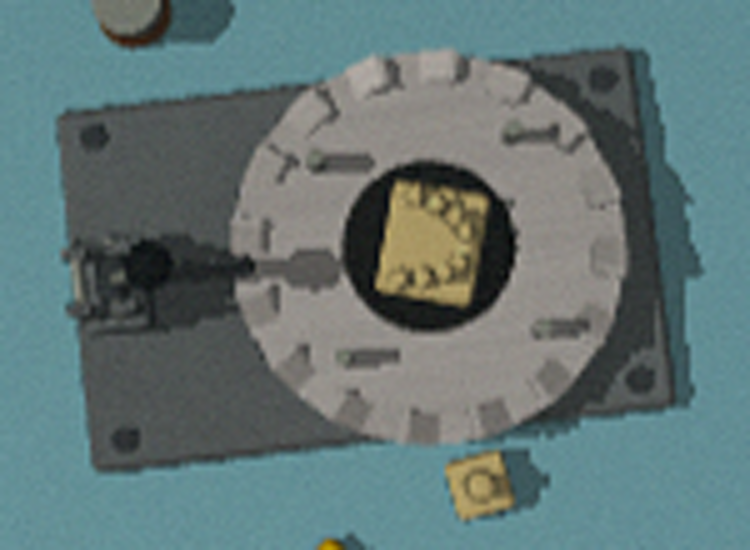

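View pics/b.png

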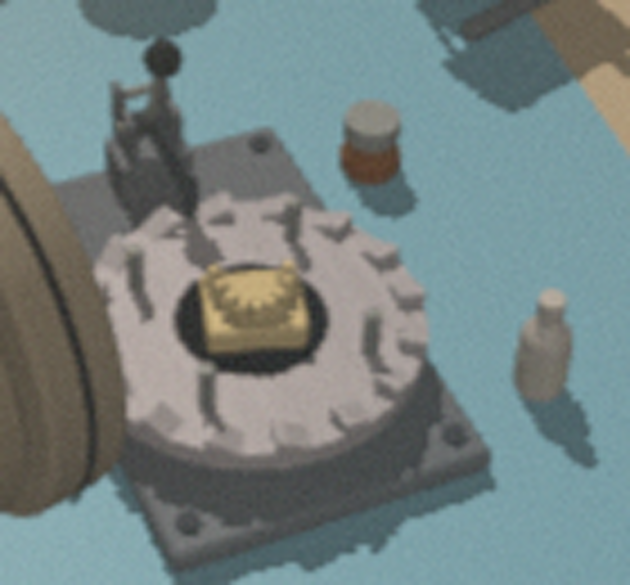

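Crop (a) gives peg tops at about (315,160), (513,132), (541,328) and (346,356), the wheel centre at (429.5,245.5) and the knob at (150,262). Crop (b) shows the knob at (163,57). Now the indexer pose.

```bash
cat >> h.py <<'E'
def cr(x,y,s=5,ox=240,oy=165): return ox+(x+.5)/s-.5, oy+(y+.5)/s-.5
E
python3 - <<'E'
from h import *
im=cv2.imread('pics/top0.png')
cs=[plane('top',*cr(*p),.02)[:2] for p in((60,115),(97,470),(672,405),(628,48))]  # +y/+x,+y/-x,-y/-x,-y/+x
ux=(cs[0]-cs[1])+(cs[3]-cs[2]); uy=(cs[0]-cs[3])+(cs[1]-cs[2])
psx=np.arctan2(ux[1],ux[0]); psy=np.arctan2(uy[1],uy[0])-np.pi/2
print('yaw deg',np.degrees([psx,psy]), 'len',np.hypot(*ux)/2,np.hypot(*uy)/2)
ps=(psx+psy)/2; Rm=np.array([[np.cos(ps),-np.sin(ps)],[np.sin(ps),np.cos(ps)]])
print('axis from plate',np.mean(cs,0)-Rm@[0,.035])
pg=np.array([plane('top',*cr(*p),.082)[:2] for p in((513,132),(315,160),(346,356),(541,328))])
c=pg.mean(0); print('axis pegs',c,'wheel',plane('top',*cr(429.5,245.5),.05)[:2])
d=pg-c; print('r',np.hypot(*d.T),'ang',np.degrees(np.arctan2(d[:,1],d[:,0]))%360-[45,135,225,315])
k=plane('top',*cr(150,262),.144)[:2]
# knob via two rays
p1,d1=ray('top',*cr(150,262)); p2,d2=ray('side',*cr(163,57,4.5,260,165))
A=np.stack([d1,-d2],1); t=np.linalg.lstsq(A,p2-p1,rcond=None)[0]; print('knob',k,p1+d1*t[0],p2+d2*t[1])
print('knob pred',c+Rm@[0,.14])
E
```

```text
yaw deg [5.76765698 5.81827975] len 0.19560653444675058 0.313455961194875
axis from plate [ 0.53369324 -0.04216347]
axis pegs [ 0.533227   -0.04168337] wheel [ 0.53449189 -0.04252725]
r [0.0728041  0.07328951 0.07202566 0.07240444] ang [277.17992727 -82.19814801 -82.11942842 -82.81082308]
knob [0.5216571  0.09566696] [0.52141629 0.09525169 0.14772278] [0.52015952 0.09554491 0.14767419]
knob pred [0.51909622 0.09760167]
```

```bash
cat >> h.py <<'E'
AX=np.array([.5337,-.0421]); PS=np.radians(5.8)
def world(x,y):  # indexer mm -> world m
    c,s=np.cos(PS),np.sin(PS); return AX+np.array([c*x-s*y,s*x+c*y])/1000
def plan(x,y,tcpz,yawdeg,N):
    """rows from the measured pose to indexer (x,y) mm, tcp z mm, tool-x yaw in indexer degrees, tool down"""
    o=robot.get_obs(); p=np.array(o['position']); r=R.from_rotvec(o['ee_rot'])
    T=np.array([*world(x,y),tcpz/1000]); a=np.radians(yawdeg)+PS
    Rt=R.from_matrix(np.array([[np.cos(a),np.sin(a),0],[np.sin(a),-np.cos(a),0],[0,0,-1]]))
    w=(r.inv()*Rt).as_rotvec()/N; L=[]
    for i in range(N):
        L.append(np.round(r.inv().apply((T-p)/N)*1000,1).tolist()); r=r*R.from_rotvec(w)
    print('rows',L,'rot',np.round(w,3).tolist())
def st():
    o=robot.get_obs(); p=np.array(o['position']); d=(p[:2]-AX)*1000; c,s=np.cos(PS),np.sin(PS)
    t=R.from_rotvec(o['ee_rot']).as_matrix()
    print('t',round(o['clock'],2),'idx',np.round([c*d[0]+s*d[1],-s*d[0]+c*d[1],p[2]*1000],1),'yaw',np.round(np.degrees(np.arctan2(t[1,0],t[0,0])-PS),1),'F',np.round(o['force'],1),'w',o['grip_width'])
E
python3 -c "
from h import *
st();plan(1,100,200,90,15)"
```

```text
t 0.1 idx [-320.8 -467.2  239.7] yaw 20.1 F [0.4 0.4 0.9] w 0.09315763140020754
rows [[33.1, -28.1, 2.7], [35.3, -25.4, 2.7], [37.3, -22.4, 2.7], [39.0, -19.3, 2.7], [40.4, -16.1, 2.7], [41.6, -12.7, 2.7], [42.5, -9.3, 2.7], [43.1, -5.8, 2.7], [43.4, -2.3, 2.7], [43.5, 1.2, 2.7], [43.2, 4.7, 2.7], [42.7, 8.2, 2.7], [41.9, 11.7, 2.6], [40.8, 15.0, 2.6], [39.4, 18.3, 2.6]] rot [-0.0, -0.0, -0.081]
```

Call:
apply_moves --linear '[[33, -28, 0], [35, -25, 0], [37, -22, 0], [39, -19, 0], [40, -16, 0], [42, -13, 0], [42, -9, 0], [43, -6, 0], [43, -2, 0], [43, 1, 0]]' --rotation '[[0, 0, -0.081], [0, 0, -0.081], [0, 0, -0.081], [0, 0, -0.081], [0, 0, -0.081], [0, 0, -0.081], [0, 0, -0.081], [0, 0, -0.081], [0, 0, -0.081], [0, 0, -0.081]]' --claw 0

```text
clock: 1.1
position: [0.4375, -0.143, 0.2404]
ee_rot: [-2.534, -1.857, 0.0]
force: [1.4, 0.4, -0.3]
grip_width: 0.0173
```

Call:
apply_moves --linear '[[43, 5, 5], [43, 8, 5], [42, 12, 5], [41, 15, 5], [39, 18, 5], [0, 0, 0], [0, 0, 0]]' --rotation '[[0, 0, -0.081], [0, 0, -0.081], [0, 0, -0.081], [0, 0, -0.081], [0, 0, -0.081], [0, 0, 0], [0, 0, 0]]'

```text
clock: 1.8
position: [0.5253, 0.0546, 0.2148]
ee_rot: [-2.109, -2.326, 0.002]
force: [-0.7, 0.2, 0.6]
grip_width: 0.0004
```

```bash
python3 -c "
from h import *
st();plan(1,98,150,90,5)"
```

```text
t 1.8 idx [  1.5  97.  214.8] yaw 89.8 F [-0.7  0.2  0.6] w 0.00042425272893583277
rows [[0.2, -0.1, 13.0], [0.2, -0.1, 13.0], [0.2, -0.1, 13.0], [0.2, -0.1, 13.0], [0.2, -0.1, 13.0]] rot [-0.0, 0.0, -0.001]
```

Call:
apply_moves --linear '[[0, 0, 20], [0, 0, 20], [0, 0, 15], [0, 0, 10], [0, 0, 0], [10, 0, 0], [8, 0, 0], [5, 0, 0], [5, 0, 0], [5, 0, 0]]' --rotation '[[0, 0, 0], [0, 0, 0], [0, 0, 0], [0, 0, 0], [0, 0, 0], [0, 0, 0], [0, 0, 0], [0, 0, 0], [0, 0, 0], [0, 0, 0]]'

```text
clock: 2.8
position: [0.5228, 0.0872, 0.1511]
ee_rot: [2.111, 2.326, 0.001]
force: [0.1, 0.1, 0.6]
grip_width: 0.0
```

Call:
apply_moves --linear '[[5, 0, 0], [5, 0, 0], [5, 0, 0], [5, 0, 0], [5, 0, 0], [5, 0, 0], [5, 0, 0], [5, 0, 0], [3, 0, 0], [0, 0, 0]]' --rotation '[[0, 0, 0], [0, 0, 0], [0, 0, 0], [0, 0, 0], [0, 0, 0], [0, 0, 0], [0, 0, 0], [0, 0, 0], [0, 0, 0], [0, 0, 0]]'

```text
clock: 3.8
position: [0.5184, 0.1298, 0.1506]
ee_rot: [-2.112, -2.326, -0.0]
force: [0.6, -0.3, -0.5]
grip_width: 0.0005
```

```bash
python3 - <<'E'
from h import *
st(); b=snap('side','s1.png')[150:270,250:390]; cv2.imwrite('pics/s1c.png',cv2.resize(b,None,fx=4,fy=4,interpolation=cv2.INTER_CUBIC))
E
```

```text
t 3.8 idx [  2.2 172.6 150.6] yaw 89.7 F [ 0.6 -0.3 -0.5] w 0.00048067505726513866
```

View pics/s1c.png

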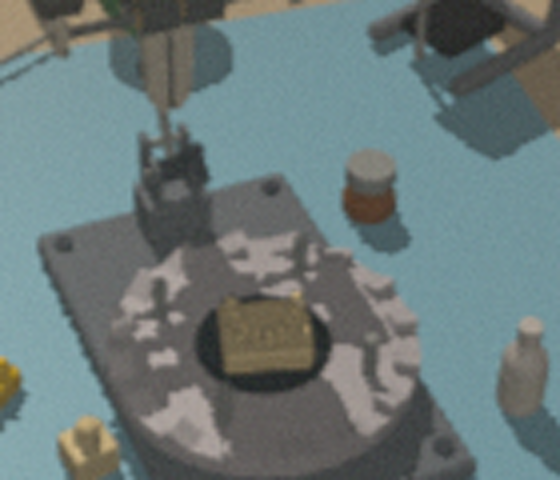

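The pawl is tipped back: the knob now hides behind the finger at about (180,100) in the crop, and the arm is raised. I'll retreat and lift, then plan to peg_c.

Call:
apply_moves --linear '[[-5, 0, 0], [0, 0, -20], [0, 0, -30], [0, 0, -20], [0, 0, 0], [0, 0, 0]]' --rotation '[[0, 0, 0], [0, 0, 0], [0, 0, 0], [0, 0, 0], [0, 0, 0], [0, 0, 0]]'

```text
clock: 4.45
position: [0.5192, 0.124, 0.2206]
ee_rot: [2.112, 2.325, 0.001]
force: [-0.0, -0.8, -0.1]
grip_width: 0.0002
```

```bash
python3 -c "
from h import *
st();plan(-36.5,-71.3,215,123.75,8)"
```

```text
t 4.45 idx [  2.4 166.7 220.6] yaw 89.7 F [-0.  -0.8 -0.1] w 0.00024178067170196315
rows [[-29.8, -4.7, 0.7], [-29.3, -6.9, 0.7], [-28.8, -9.0, 0.7], [-28.0, -11.2, 0.7], [-27.1, -13.2, 0.7], [-26.0, -15.2, 0.7], [-24.8, -17.1, 0.7], [-23.5, -18.9, 0.7]] rot [0.0, 0.0, -0.074]
```

Call:
apply_moves --linear '[[-30, -5, 0], [-29, -7, 0], [-29, -9, 0], [-28, -11, 0], [-27, -13, 0], [-26, -15, 0], [-25, -17, 0], [-23, -19, 0], [0, 0, 0], [0, 0, 0]]' --rotation '[[0, 0, -0.074], [0, 0, -0.074], [0, 0, -0.074], [0, 0, -0.074], [0, 0, -0.074], [0, 0, -0.074], [0, 0, -0.074], [0, 0, -0.074], [0, 0, 0], [0, 0, 0]]'

```text
clock: 5.45
position: [0.5031, -0.1161, 0.2189]
ee_rot: [-1.345, -2.836, 0.0]
force: [0.3, -0.2, -0.6]
grip_width: 0.0005
```

```bash
python3 - <<'E'
from h import *
st();plan(-36.5,-71.3,86,123.75,6)
b=snap('side','s2.png')[150:270,250:390]; cv2.imwrite('pics/s2c.png',cv2.resize(b,None,fx=4,fy=4,interpolation=cv2.INTER_CUBIC))
E
```

```text
t 5.45 idx [-37.9 -70.5 218.9] yaw 123.5 F [ 0.3 -0.2 -0.6] w 0.0005330635194164628
rows [[-0.3, 0.1, 22.2], [-0.3, 0.1, 22.2], [-0.3, 0.1, 22.2], [-0.3, 0.1, 22.2], [-0.3, 0.1, 22.2], [-0.2, 0.1, 22.2]] rot [-0.0, -0.0, -0.001]
```

View pics/s2c.png

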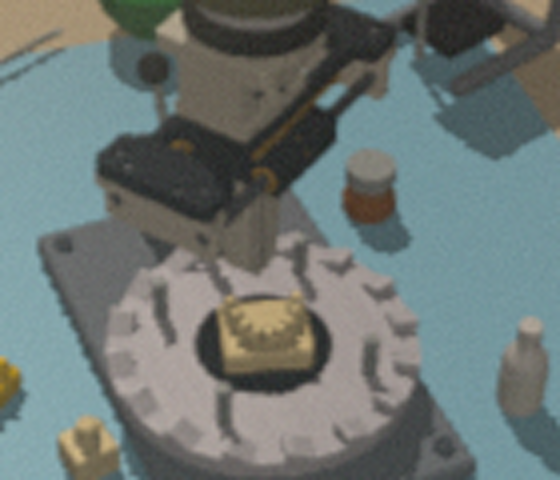

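The knob is at (153,68) with the pawl staying back by itself. The cast stands in place. I'll go down beside peg_c.

Call:
apply_moves --linear '[[-2, 0, 25], [0, 0, 30], [0, 0, 30], [0, 0, 25], [0, 0, 15], [0, 0, 8], [0, 0, 0], [0, 0, 0]]' --rotation '[[0, 0, 0], [0, 0, 0], [0, 0, 0], [0, 0, 0], [0, 0, 0], [0, 0, 0], [0, 0, 0], [0, 0, 0]]'

```text
clock: 6.3
position: [0.5061, -0.1174, 0.0887]
ee_rot: [1.341, 2.839, 0.0]
force: [0.3, -0.3, 0.4]
grip_width: 0.0008
```

```bash
python3 - <<'E'
from h import *
st();plan(-59.3,-37.3,86,123.75,10)
E
```

```text
t 6.3 idx [-35.1 -72.2  88.7] yaw 123.6 F [ 0.3 -0.3  0.4] w 0.0007889016607582931
rows [[4.2, -0.1, 0.3], [4.2, -0.1, 0.3], [4.2, -0.1, 0.3], [4.2, -0.1, 0.3], [4.2, -0.1, 0.3], [4.2, -0.1, 0.3], [4.2, -0.1, 0.3], [4.2, -0.1, 0.3], [4.2, -0.1, 0.3], [4.2, -0.1, 0.3]] rot [0.0, 0.0, -0.0]
```

Call:
apply_moves --linear '[[5, 0, 0], [4, 0, 0], [3, 0, 0], [3, 0, 0], [3, 0, 0], [3, 0, 0], [3, 0, 0], [3, 0, 0], [3, 0, 0], [3, 0, 0]]' --rotation '[[0, 0, 0], [0, 0, 0], [0, 0, 0], [0, 0, 0], [0, 0, 0], [0, 0, 0], [0, 0, 0], [0, 0, 0], [0, 0, 0], [0, 0, 0]]'

```text
clock: 7.3
position: [0.4842, -0.0916, 0.0876]
ee_rot: [-1.342, -2.84, -0.0]
force: [0.7, -1.6, 1.4]
grip_width: 0.0006
```

Call:
apply_moves --linear '[[3, 0, 0], [2, 0, 0], [0, 0, 0], [0, 0, 0]]' --rotation '[[0, 0, 0], [0, 0, 0], [0, 0, 0], [0, 0, 0]]'

```text
clock: 7.7
position: [0.4808, -0.0878, 0.0874]
ee_rot: [-1.341, -2.84, -0.0]
force: [-0.4, 0.8, 0.2]
grip_width: 0.0003
```

```bash
python3 - <<'E'
from h import *
st();plan(-59.3,-37.3,86,123.75,1)
a=snap('top','t3.png')[165:275,240:390]; b=snap('side','s3.png')[165:275,240:390]
cv2.imwrite('pics/t3c.png',cv2.resize(np.vstack([a]),(750,550),interpolation=cv2.INTER_CUBIC))
cv2.imwrite('pics/s3c.png',cv2.resize(b,(750,550),interpolation=cv2.INTER_CUBIC))
E
```

```text
t 7.7 idx [-57.3 -40.1  87.4] yaw 123.6 F [-0.4  0.8  0.2] w 0.0002733765520553099
rows [[3.4, -0.2, 1.4]] rot [-0.0, -0.001, -0.002]
```

View pics/s3c.png

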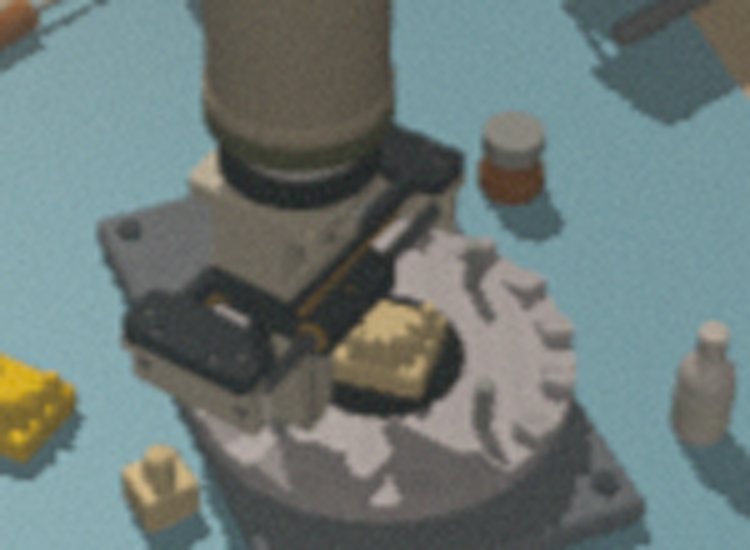

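Call:
apply_moves --linear '[[2, 0, 0], [1, 0, 0], [0, 0, 0], [0, 0, 0], [-10, 0, 0], [0, 0, -40], [-20, 0, -50], [-50, 0, -30], [-50, 0, 0], [0, 0, 0]]' --rotation '[[0, 0, 0], [0, 0, 0], [0, 0, 0], [0, 0, 0], [0, 0, 0], [0, 0, 0], [0, 0, 0], [0, 0, 0], [0, 0, 0], [0, 0, 0]]'

```text
clock: 8.8
position: [0.5588, -0.1841, 0.1986]
ee_rot: [1.346, 2.839, -0.002]
force: [0.4, 0.2, -1.3]
grip_width: 0.0004
```

```bash
python3 - <<'E'
from h import *
st()
a=snap('top','t4.png')[165:275,240:390]; snap('side','s4.png')
cv2.imwrite('pics/t4c.png',cv2.resize(a,(750,550),interpolation=cv2.INTER_CUBIC))
E
```

```text
t 8.8 idx [  10.6 -143.8  198.6] yaw 123.5 F [ 0.4  0.2 -1.3] w 0.0003900390792213283
```

View pics/t4c.png

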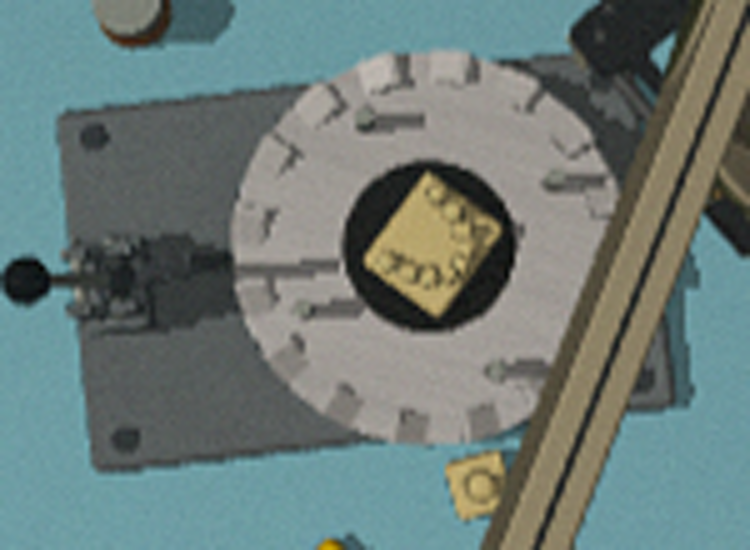

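Pegs are now at about (365,119), (552,180), (493,370) and (303,310). The knob is at (27,280), still tipped back, and the cast is still centred.

```bash
python3 - <<'E'
from h import *
def f(P):
    pg=np.array([plane('top',*cr(*p),.082)[:2] for p in P]); d=pg-pg.mean(0)
    return np.degrees(np.arctan2(d[:,1],d[:,0])),pg.mean(0)
a0,_=f(((315,160),(513,132),(541,328),(346,356))); a1,c=f(((365,119),(552,180),(493,370),(303,310)))
print(a0,a1,c); dd=(a1-a0+180)%360-180; print(dd,np.radians(dd.mean()))
q=(a1-5.8-45)%90; print('wheel joint rad',np.radians(np.where(q>45,q-90,q)).mean())
# refined peg dots: top-of-peg light pixels; raw pixels around each
E
```

```text
[  52.80185199  -37.82007273 -127.81082308  142.88057158] [  25.87169192  -63.27379029 -153.62821172  116.9222394 ] [ 0.53284553 -0.0414212 ]
[-26.93016007 -25.45371757 -25.81738864 -25.95833218] -0.45448198518314786
wheel joint rad -0.42458655562240966
```

```bash
python3 - <<'E'
from h import *
plan(1,236,218.6,90,10)
E
```

```text
rows [[31.8, 20.1, -2.0], [32.9, 18.3, -2.0], [33.9, 16.3, -2.0], [34.8, 14.3, -2.0], [35.6, 12.2, -2.0], [36.2, 10.1, -2.0], [36.7, 8.0, -2.0], [37.2, 5.8, -2.0], [37.4, 3.6, -2.0], [37.6, 1.5, -2.0]] rot [-0.0, -0.0, 0.059]
```

Call:
apply_moves --linear '[[32, 20, -10], [33, 18, -10], [34, 16, 0], [35, 14, 0], [36, 12, 0], [36, 10, 0], [37, 8, 0], [37, 6, 0], [37, 4, 0], [38, 1, 0]]' --rotation '[[0, 0, 0.059], [0, 0, 0.059], [0, 0, 0.059], [0, 0, 0.059], [0, 0, 0.059], [0, 0, 0.059], [0, 0, 0.059], [0, 0, 0.059], [0, 0, 0.059], [0, 0, 0.059]]'

```text
clock: 9.9
position: [0.508, 0.1959, 0.2201]
ee_rot: [-2.112, -2.326, -0.001]
force: [0.3, 0.5, -0.3]
grip_width: 0.0001
```

Call:
apply_moves --linear '[[0, 0, 0], [0, 0, 0]]' --rotation '[[0, 0, 0], [0, 0, 0]]'

```text
clock: 10.1
position: [0.5084, 0.1948, 0.2199]
ee_rot: [2.106, 2.331, -0.0]
force: [-0.0, -0.4, -0.3]
grip_width: 0.0005
```

```bash
python3 - <<'E'
from h import *
st();plan(1,236,150,90,4)
E
```

```text
t 10.1 idx [ -1.2 238.3 219.9] yaw 90.0 F [-0.  -0.4 -0.3] w 0.0004522235804502356
rows [[-0.6, 0.6, 17.5], [-0.6, 0.6, 17.5], [-0.6, 0.6, 17.5], [-0.6, 0.5, 17.5]] rot [-0.0, 0.0, 0.0]
```

Call:
apply_moves --linear '[[0, 2, 25], [0, 0, 25], [0, 0, 15], [0, 0, 5], [0, 0, 0], [-8, 0, 0], [-6, 0, 0], [-5, 0, 0], [-5, 0, 0], [-5, 0, 0]]' --rotation '[[0, 0, 0], [0, 0, 0], [0, 0, 0], [0, 0, 0], [0, 0, 0], [0, 0, 0], [0, 0, 0], [0, 0, 0], [0, 0, 0], [0, 0, 0]]'

```text
clock: 11.1
position: [0.5147, 0.1649, 0.1502]
ee_rot: [2.11, 2.327, 0.001]
force: [-0.0, 0.4, 0.2]
grip_width: 0.0007
```

Call:
apply_moves --linear '[[-5, 0, 0], [-5, 0, 0], [-5, 0, 0], [-5, 0, 0], [-5, 0, 0], [-5, 0, 0], [-5, 0, 0], [0, 0, 0], [0, 0, 0]]' --rotation '[[0, 0, 0], [0, 0, 0], [0, 0, 0], [0, 0, 0], [0, 0, 0], [0, 0, 0], [0, 0, 0], [0, 0, 0], [0, 0, 0]]'

```text
clock: 12.0
position: [0.5179, 0.1304, 0.1498]
ee_rot: [-2.11, -2.327, -0.0]
force: [-0.7, 0.0, 0.0]
grip_width: 0.0004
```

```bash
python3 - <<'E'
from h import *
st()
b=snap('side','s5.png')[150:270,250:390]; cv2.imwrite('pics/s5c.png',cv2.resize(b,None,fx=5,fy=5,interpolation=cv2.INTER_CUBIC))
for q in (0,.1,.2,.4):
    t=-.345+q; print(q,proj('side',[*world(0,165+74*np.sin(t)),(75+74*np.cos(t))/1000]))
E
```

```text
t 12.0 idx [  1.7 173.2 149.8] yaw 89.8 F [-0.7  0.   0. ] w 0.00042336814574942206
0 [295.4803954  177.84185583]
0.1 [294.53638034 175.75672394]
0.2 [293.57916358 173.85340568]
0.4 [291.66902738 170.66857987]
```

View pics/s5c.png

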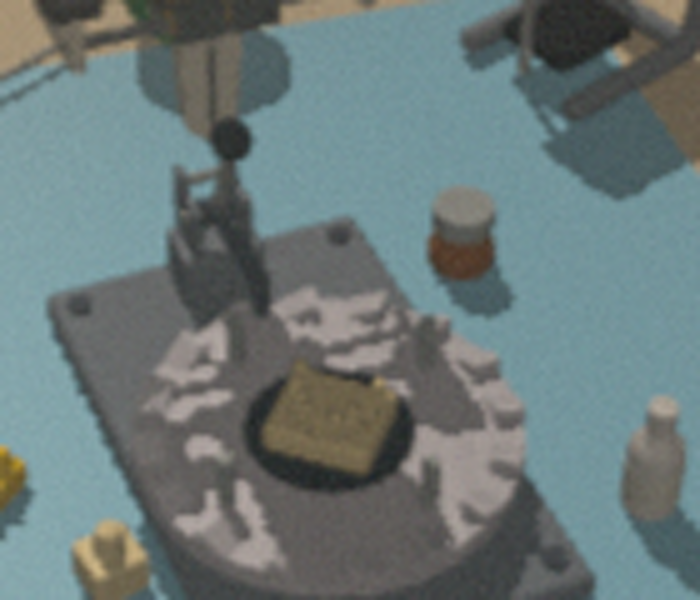

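The pawl has dropped: the knob is at (296.4,177.6) in the full picture, against (296.1,177.6) at the start. I'll back off and compare precisely.

Call:
apply_moves --linear '[[20, 0, 0], [30, 0, -20], [20, 0, -40], [40, 0, -20], [40, 0, 0], [0, 0, 0], [0, 0, 0]]' --rotation '[[0, 0, 0], [0, 0, 0], [0, 0, 0], [0, 0, 0], [0, 0, 0], [0, 0, 0], [0, 0, 0]]'

```text
clock: 12.75
position: [0.5027, 0.2807, 0.2296]
ee_rot: [2.107, 2.33, -0.001]
force: [-0.1, -0.4, -0.7]
grip_width: 0.0003
```

```bash
python3 - <<'E'
from h import *
st(); snap('top','t6.png'); snap('side','s6.png')
def knob(f,x0,x1,y0,y1):
    g=cv2.imread('pics/'+f)[y0:y1,x0:x1].max(2).astype(float); m=g<60
    n,l,s,c=cv2.connectedComponentsWithStats(m.astype(np.uint8)); i=1+np.argmax(s[1:,4]); return c[i]+[x0,y0],s[i,4]
for f in('side0.png','s5.png','s6.png'): print(f,knob(f,285,307,168,184))
for f in('top0.png','t6.png'): print(f,knob(f,262,278,208,228))
a=cv2.imread('pics/t6.png')[165:275,240:390]; cv2.imwrite('pics/t6c.png',cv2.resize(a,(750,550),interpolation=cv2.INTER_CUBIC))
E
```

```text
t 12.75 idx [  1.7 324.3 229.6] yaw 90.0 F [-0.1 -0.4 -0.7] w 0.00029452570179736763
side0.png (array([295.87096774, 178.16129032]), np.int32(31))
s5.png (array([295.725, 177.675]), np.int32(40))
s6.png (array([295.80555556, 177.83333333]), np.int32(36))
top0.png (array([270.69711538, 219.76442308]), np.int32(208))
t6.png (array([269.34871795, 219.80512821]), np.int32(195))
```

View pics/t6c.png

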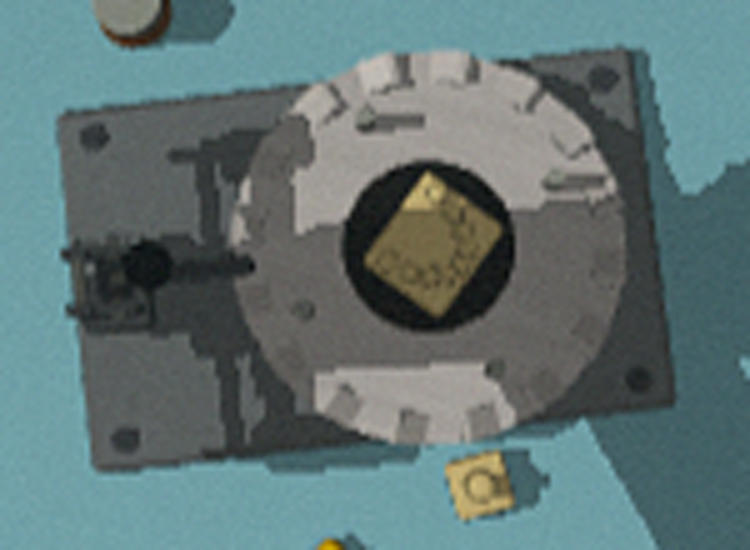

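The pawl is down, with the knob at (148,264) against (150,262) at the start. That leaves perhaps 0.015 rad of tip, close to the measuring noise. I'll press the knob gently to make sure it is seated.

Call:
apply_moves --linear '[[-40, 0, 0], [-40, 0, 20], [-30, 0, 30], [-25, 0, 20], [-18, 0, 10], [-5, 0, 0], [0, 0, 0]]' --rotation '[[0, 0, 0], [0, 0, 0], [0, 0, 0], [0, 0, 0], [0, 0, 0], [0, 0, 0], [0, 0, 0]]'

```text
clock: 13.55
position: [0.5187, 0.1213, 0.15]
ee_rot: [-2.113, -2.325, 0.0]
force: [-0.2, -0.5, -0.1]
grip_width: 0.0004
```

Call:
apply_moves --linear '[[-1, 0, 0], [-1, 0, 0], [0, 0, 0], [0, 0, 0]]' --rotation '[[0, 0, 0], [0, 0, 0], [0, 0, 0], [0, 0, 0]]'

```text
clock: 13.95
position: [0.5189, 0.1211, 0.1502]
ee_rot: [2.109, 2.328, 0.001]
force: [-0.6, 0.2, 0.8]
grip_width: 0.0004
```

```bash
python3 -c "
from h import *
st()"
```

```text
t 13.95 idx [  1.8 163.9 150.2] yaw 89.9 F [-0.6  0.2  0.8] w 0.00041858515752986797
```

Call:
apply_moves --linear '[[-1, 0, 0], [-1, 0, 0], [0, 0, 0]]' --rotation '[[0, 0, 0], [0, 0, 0], [0, 0, 0]]'

```text
clock: 14.25
position: [0.519, 0.1185, 0.1498]
ee_rot: [-2.11, -2.328, 0.0]
force: [-0.6, 0.3, -0.3]
grip_width: 0.0006
```

Call:
apply_moves --linear '[[-1, 0, 0], [0, 0, 0], [0, 0, 0]]' --rotation '[[0, 0, 0], [0, 0, 0], [0, 0, 0]]'

```text
clock: 14.55
position: [0.5191, 0.1176, 0.1498]
ee_rot: [-2.11, -2.327, -0.0]
force: [0.4, 0.7, 0.1]
grip_width: 0.0006
```

Call:
apply_moves --linear '[[-1, 0, 0], [0, 0, 0], [0, 0, 0]]' --rotation '[[0, 0, 0], [0, 0, 0], [0, 0, 0]]'

```text
clock: 14.85
position: [0.5191, 0.1173, 0.1498]
ee_rot: [-2.109, -2.327, -0.001]
force: [-0.3, 6.1, -0.5]
grip_width: 0.0007
```

The knob is firm, with 6 N right where a fully lowered one should be (finger centre about 160 mm, expected 159.5). I'll let go and do the last check.

Call:
apply_moves --linear '[[10, 0, 0], [30, 0, -10], [30, 0, -40], [40, 0, -30], [45, 0, 0], [0, 0, 0], [0, 0, 0]]' --rotation '[[0, 0, 0], [0, 0, 0], [0, 0, 0], [0, 0, 0], [0, 0, 0], [0, 0, 0], [0, 0, 0]]'

```text
clock: 15.55
position: [0.5036, 0.2718, 0.2296]
ee_rot: [2.107, 2.33, -0.001]
force: [1.1, 0.6, -0.6]
grip_width: 0.0002
```

```bash
python3 - <<'E'
from h import *
st(); A=snap('top','t7.png'); snap('side','s7.png')
B=cv2.imread('pics/t6.png')
def knob(f,x0,x1,y0,y1):
    g=cv2.imread('pics/'+f)[y0:y1,x0:x1].max(2).astype(float); m=g<60
    n,l,s,c=cv2.connectedComponentsWithStats(m.astype(np.uint8)); i=1+np.argmax(s[1:,4]); return c[i]+[x0,y0],s[i,4]
for f in('side0.png','s6.png','s7.png'): print(f,knob(f,285,307,168,184))
d=cv2.absdiff(A,B)[165:275,240:390].max(2); print('changed px',(d>50).sum())
a=A[165:275,240:390]; cv2.imwrite('pics/t7c.png',cv2.resize(a,(750,550),interpolation=cv2.INTER_CUBIC))
E
```

```text
t 15.55 idx [  1.7 315.3 229.6] yaw 90.0 F [ 1.1  0.6 -0.6] w 0.0001708135805622799
side0.png (array([295.87096774, 178.16129032]), np.int32(31))
s6.png (array([295.80555556, 177.83333333]), np.int32(36))
s7.png (array([295.94444444, 177.86111111]), np.int32(36))
changed px 243
```

View pics/t7c.png

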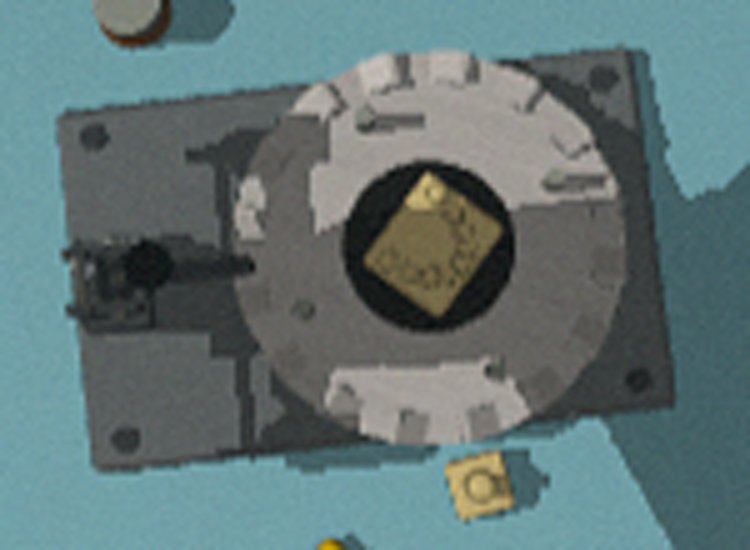

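```bash
python3 -c "
from h import *
print(robot.hand_in())"
```

```text
the job is handed in; nothing more can be done
None
```

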